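# Wedge the rocking ultrasonic cleaner

### The job

The ultrasonic cleaner rocks because the rubber foot under the corner next to the orange wedge is worn short. With the fingertips push the wedge, flat on the counter and thin edge first, in under that foot until the cleaner just stops rocking but is not jacked up out of level; then press firmly straight down on the cleaner's top, right over that foot, for a moment to check that the corner no longer gives, pushing the wedge further and pressing again if it does, and let go. Do not pick up the wedge or the cleaner, keep the cleaner where it stands, and leave the other things on the counter alone.

Things in the scene. Friction and masses are not known exactly. Their poses are not given: they have to be found in the camera images.
- cleaner: White ultrasonic cleaner, 150 (x) by 200 (y) mm, flat top deck 114 mm up, case bottom 14 mm up, 0.8 to 1 kg, heaviest at its back (-x); keys on its +x side. Round rubber feet at x +-55, y +-80 mm; the one at (+55, +80) is worn. It rests level on the other three; some 2 N down over the worn foot rocks it. It slides at 7 to 11 N. Origin: centre of the underside, at sole (counter) height; z up.
- press_point (a point): Point on the cleaner's flat top deck, 114 mm up, straight above the worn foot, 20 mm in from both sides: the place to press (firmly: 6 to 15 N). The blue lid beside it spans x -67 to +31 mm, y +-79 mm of the cleaner, 12 mm above the deck; its bar handle reaches 147 mm above the counter.
- foot_point (a point): Point under the worn foot's centre at counter height (55, 80, 0 mm in the cleaner's frame). The foot is 20 mm across with a domed sole, stiff, and its sole hangs 3 to 8.5 mm above this point while the cleaner stands untouched: how much is unknown and differs each time.
- wedge: Orange plastic levelling wedge, 130 long (y), 45 wide (x) mm, 45 g, loose, flat underneath. Its top slopes evenly from 2 mm high at the thin edge (y -65 mm) to 17.7 mm at the thick end (y +65 mm). Origin: centre of the underside. It lies off the cleaner's +y side, thin edge 45 to 100 mm from the case and pointing at it, its y within 0.2 rad of the cleaner's.
- wedge_tip (a point): Middle of the wedge's thin edge, at its underside.
- wedge_tail (a point): Middle of the wedge's thick end, a flat upright face, at 8 mm height: the face to push. The wedge alone slides at 0.4 N; once it meets the foot, pushing on lifts the corner 1 mm per 8.3 mm of travel against some 4 N (3 to 5), or drags the corner along; it stays where it is left.
- detergent: Bystander: white and blue bottle, 66 mm across, 190 mm high; origin at the centre of its foot.
- swab_jar: Bystander: glass jar with a steel cap, 76 mm across, 95 mm high; origin at the centre of its foot.
- beaker: Bystander: clear beaker, 76 mm across, 85 mm high; origin at the centre of its foot.
- tray: Bystander: steel instrument tray, 160 (x) by 100 (y) by 22 mm; origin at the centre of its underside.
- forceps_cup: Bystander: steel cup, 68 mm across, 100 mm high, with forceps standing in it up to 175 mm; origin at the centre of its foot.
- brush: Bystander: green instrument brush with white bristles, 170 mm long along its x, 26 mm high, lying; origin at the middle of its underside.
- cassette: Bystander: perforated steel instrument cassette, 120 (x) by 180 (y) by 28 mm; origin at the centre of its underside.

How it is judged:
By the outcome, as a careful person would: the job done as asked, in the order asked, and still so for the second after the job is handed in, with the robot touching nothing.
It also fails if it takes over 72 s, if anything falls off the work surface, if the arm or the gripper's body presses on something with over 40 N, if the wrist force passes 120 N, or if a joint passes its speed limit or range.

### The arm

A 6-joint arm with a two-finger parallel gripper is mounted at the origin on the work surface. World frame = base frame: x ahead of the robot, y to its left, z up, the work surface at z = 0. Lengths are in m, angles in rad, forces in N, time in s.
With the tool pointing down it reaches from about 0.325 to 0.9 m from the base axis. Payload 6.1 kg.
Tool frame: the origin (TCP) lies on the centre line of the jaws, within the pads' length; the fingertips stand 14 mm ahead of it and the grasp point (between the pads) lies 5 mm behind it; z points along the fingers, y is the line along which they close (so a half turn about z gives the same grasp; the last joint's range is limited). The gripper opens to 87 mm and grips with 3 to 60 N. Pads are 19 mm wide; open, the fingers measure 117 mm over their backs; the gripper's body (75 mm by 190 mm) begins 51 mm behind the grasp point.
Start: joints at [-1.354, 0.22, 1.526, -0, 1.395, -0.126], TCP at [0.21, -0.589, 0.237] pointing down, gripper open.
Joint ranges: [-2.98, 2.98], [-0.91, 2.08], [0.09, 2.57], [-1.24, 4.39], [0.2, 2.65], [-2.68, 2.68]. Speed limits (rad/s): [2.57, 2.57, 3.01, 3.14, 3.14, 3.14].

### API

Orientations are given as a rotation vector (axis times angle).
In Python, from workcell import manip gives the robot as it stands.
- The arm moves only by the tool move_arm, never from a script. Its argument "series" is a list of rows, each an object of numbers: "dx", "dy", "dz": the shift along the tool's x, y, z normalised to -1 to 1, where 1 is 0.2 m; "roll": the turn about the tool's z normalised to -1 to 1, where 1 is 120 degrees. In form: [{"dx": .., "dy": .., "dz": .., "roll": ..}, ...]. A call has 1 to 12 rows; each row is the pose to reach, as a shift and turn from the pose commanded when the call began, along the tool's axes at that moment; what a row does not reach only later rows make up. A row lasts 1/8 s, in which the tool goes at most 62.5 mm and 10.7 degrees, less where a joint would pass 70% of its speed; a pose out of reach is approached as far as the arm can. A call with a number of a shift or a turn outside -1 to 1 is refused whole. A call with a gripper value outside its range is refused whole. "claw" is the closure, from -1 (fully open) to 1 (shut), set as the call begins (left out, the last holds). The fingers move at their own pace and stop on an object; "grip_force" is the grip in N (left out, the last holds). Time passes only in rows, so rows that repeat a pose let the fingers close. It gives the time, the measured TCP pose, the force, the opening and the grip force at its end, in the units of the state.
- manip.read_state(): the state, without advancing time (a new reading comes with each control period).
- manip.grab_frame(name): name is "scene" or "top"; returns the picture (384x512x3 uint8, blue, green, red); there is no depth.
- manip.calibration(name): a dict with "intrinsics" (3x3 intrinsics, pixels), "eye" and "attitude" of the camera in the world. Camera axes: x right, y down, z forward; pixel columns grow to the right and rows downward; lengths in m; the calibration is good to about 2 mm. A picture is of the moment at which its call begins. calibration takes no time and is no camera call.
- manip.hand_in(): hands the job in; it is judged then, once.
The state is a dict: "clock": time; "joint_positions": joint angles; "qd": joint speeds; "tau": joint torques, N m; "eef_pos": TCP position; "ee_rot": TCP orientation; "force": force on the tool from outside, world axes, zero at the start; "torque": the same for the moment, N m; "opening": finger opening in m; "grasp_force": force on a finger pad.
Only numpy, scipy, OpenCV 4.12 (cv2) and the standard library are available. Lean on these libraries where they do the work, as an engineer would, in place of code of your own. Each camera call takes 0.05 s, during which the arm holds its last target. There are 200 camera calls.

## Working session

There is one attempt and no reset: what is moved stays moved. The work goes in short steps, Python scripts to look and compute and a tool call to move; the robot and the scene stay as the last step left them, time stands still between calls to the robot, and variables do not carry over. Pictures are saved under pics/ and viewed, at most 10 in all, crops included, and the job is handed in when it is done.

Besides the shell and the picture viewer there is one more tool, called after "Call:" as name([rows], argument=value, ...), one row to a line, values as JSON. move_arm: Moves the arm, as the interface text tells. Scaled input: -1 to 1 covers 0.2 m each way for a shift and 120 degrees each way for a turn. Its arguments: {"type":"object","properties":{"series":{"type":"array","items":{"type":"object","properties":{"dx":{"type":"number"},"dy":{"type":"number"},"dz":{"type":"number"},"roll":{"type":"number"}}}},"claw":{"type":"number"},"grip_force":{"type":"number"}},"required":["series"]}

```bash
mkdir -p pics
python3 - <<'E'
from workcell import manip
import cv2
for n in("scene","top"):
    cv2.imwrite(f"pics/{n}0.png",manip.grab_frame(n)); c=manip.calibration(n); print(n,c)
s=manip.read_state(); print(s)
E
```

```text
scene {'intrinsics': array([[497.90038217,   0.        , 259.35056723],
       [  0.        , 497.90038217, 190.2979945 ],
       [  0.        ,   0.        ,   1.        ]]), 'eye': array([ 1.42756234, -0.79648469,  1.02185104]), 'attitude': array([-2.07135409, -0.8922837 ,  0.45173926])}
top {'intrinsics': array([[429.19349048,   0.        , 253.97889954],
       [  0.        , 429.19349048, 185.98200387],
       [  0.        ,   0.        ,   1.        ]]), 'eye': array([0.36246582, 0.04181319, 1.27860819]), 'attitude': array([-2.1565371 ,  2.13974777, -0.11117824])}
{'clock': 0.1, 'joint_positions': array([-1.35413482e+00,  2.21159759e-01,  1.52747098e+00,  1.05212332e-05,
        1.39468674e+00, -1.26088659e-01]), 'qd': array([-0.00064937, -0.00259523, -0.00317635, -0.00017285,  0.00099603,
       -0.00016459]), 'tau': array([-5.22787377e-04, -4.95952034e+01, -3.88514578e+01,  7.02807144e-02,
        5.16336167e-02, -4.57244312e-05]), 'eef_pos': array([ 0.20994309, -0.5881337 ,  0.23555249]), 'ee_rot': array([-3.09387430e+00, -5.35462415e-01,  1.06344214e-04]), 'force': array([ 0.73388988, -0.08536332, -0.88691066]), 'torque': array([0.03880371, 0.00089493, 0.02610074]), 'grasp_force': 0.0, 'opening': 0.0874296022636059}
```

View pics/scene0.png

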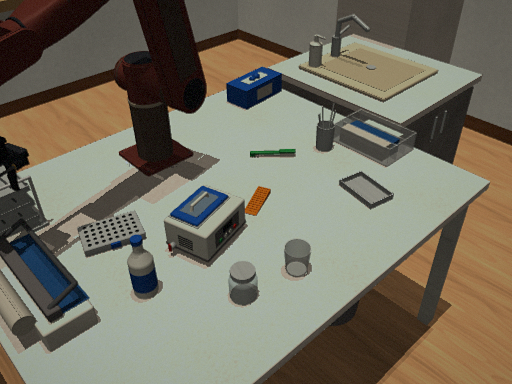

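View pics/top0.png

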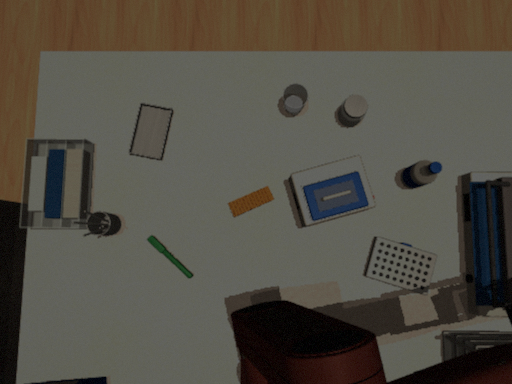

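The scene shows the white cleaner at about (205,222) and the orange wedge at (258,200). In the top view the cleaner is at (333,190), the wedge at (250,201), and +y is to the left. I'll measure from colour masks next.

```bash
cat > h.py <<'E'
import numpy as np,cv2
from scipy.spatial.transform import Rotation as R
from workcell import manip
def cam(n):
    c=manip.calibration(n); return np.array(c["intrinsics"]),np.array(c["eye"]),R.from_rotvec(c["attitude"]).as_matrix()
def ray(n,uv):
    K,e,A=cam(n); d=A@np.linalg.inv(K)@np.array([uv[0],uv[1],1.]); return e,d/np.linalg.norm(d)
def plane(n,uv,z):
    e,d=ray(n,uv); return e+d*(z-e[2])/d[2]
def proj(n,p):
    K,e,A=cam(n); q=K@A.T@(np.asarray(p)-e); return q[:2]/q[2]
def tri(ua,ub):
    (e1,d1),(e2,d2)=ray("top",ua),ray("scene",ub)
    t=np.linalg.lstsq(np.c_[d1,-d2],e2-e1,rcond=None)[0]; a,b=e1+t[0]*d1,e2+t[1]*d2
    return (a+b)/2,np.linalg.norm(a-b)
def mask(img,lo,hi):
    return cv2.inRange(cv2.cvtColor(img,cv2.COLOR_BGR2HSV),lo,hi)
def biggest(m,roi,k=5):
    z=np.zeros_like(m);x0,y0,x1,y1=roi;z[y0:y1,x0:x1]=m[y0:y1,x0:x1]
    z=cv2.morphologyEx(z,cv2.MORPH_CLOSE,np.ones((k,k)))
    c=max(cv2.findContours(z,cv2.RETR_EXTERNAL,cv2.CHAIN_APPROX_NONE)[0],key=cv2.contourArea)
    return c
E
python3 - <<'E'
from h import *
t=cv2.imread("pics/top0.png");s=cv2.imread("pics/scene0.png")
O=((5,120,60),(22,255,255));B=((100,120,40),(125,255,255))
for n,i,rw,rc in(("top",t,(210,170,290,230),(285,150,385,230)),("scene",s,(235,175,285,225),(160,175,250,260))):
    for nm,(lo,hi),r,z in(("wedge",*[O],rw,.008),("lid",*[B],rc,.126)):
        c=biggest(mask(i,lo,hi),r); q=cv2.boxPoints(cv2.minAreaRect(c))
        ap=cv2.approxPolyDP(c,.04*cv2.arcLength(c,True),True)[:,0]
        w=np.array([plane(n,p,z) for p in q])
        print(n,nm,q.round(1).tolist(),'approx',ap.tolist(),cv2.contourArea(c));print(w.round(4).tolist(), 'sides',np.linalg.norm(np.diff(w,axis=0),axis=1).round(4))
cv2.imwrite("pics/tc.png",cv2.resize(t[140:240,220:390]*1,None,fx=4.5,fy=4.5,interpolation=cv2.INTER_CUBIC))
cv2.imwrite("pics/sc.png",cv2.resize(s[170:265,155:285],None,fx=6,fy=6,interpolation=cv2.INTER_CUBIC))
E
```

```text
top wedge [[227.60000610351562, 203.0], [267.20001220703125, 185.1999969482422], [273.29998779296875, 198.6999969482422], [233.6999969482422, 216.60000610351562]] approx [[267, 186], [228, 203], [233, 215], [272, 199]] 584.5
[[0.4687, 0.1462, 0.008], [0.5229, 0.0287, 0.008], [0.4823, 0.0103, 0.008], [0.4285, 0.1274, 0.008]] sides [0.1294 0.0446 0.1288]
top lid [[302.6000061035156, 186.5], [358.29998779296875, 170.89999389648438], [367.79998779296875, 204.8000030517578], [312.1000061035156, 220.39999389648438]] approx [[357, 172], [304, 187], [313, 219], [367, 204]] 1931.5
[[0.505, -0.0656, 0.126], [0.5485, -0.2162, 0.126], [0.4567, -0.2396, 0.126], [0.4138, -0.0905, 0.126]] sides [0.1567 0.0947 0.1551]
scene wedge [[242.89999389648438, 210.8000030517578], [259.70001220703125, 182.8000030517578], [271.0, 189.60000610351562], [254.3000030517578, 217.60000610351562]] approx [[270, 189], [258, 186], [245, 212], [255, 215]] 352.5
[[0.4874, 0.0075, 0.008], [0.414, 0.1505, 0.008], [0.4688, 0.1515, 0.008], [0.5372, 0.0109, 0.008]] sides [0.1608 0.0549 0.1564]
scene lid [[169.60000610351562, 213.60000610351562], [210.39999389648438, 177.3000030517578], [228.1999969482422, 197.3000030517578], [187.39999389648438, 233.60000610351562]] approx [[227, 196], [202, 186], [170, 214], [197, 225]] 1115.0
[[0.4635, -0.244, 0.126], [0.4054, -0.0504, 0.126], [0.5204, -0.076, 0.126], [0.5659, -0.2581, 0.126]] sides [0.2021 0.1179 0.1877]
```

View pics/tc.png

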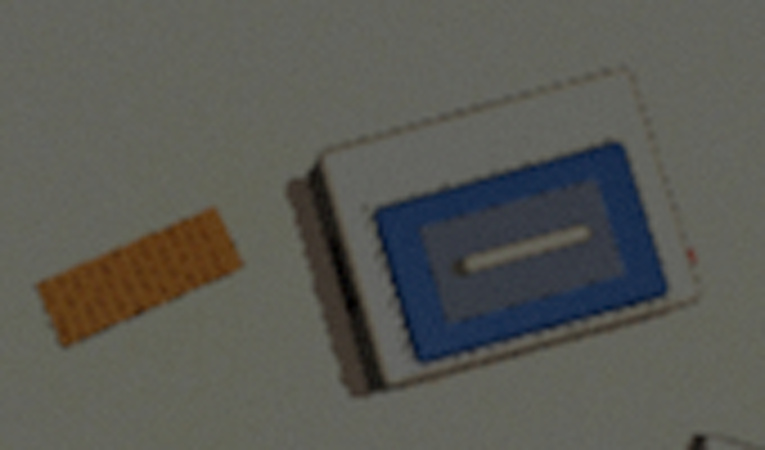

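View pics/sc.png

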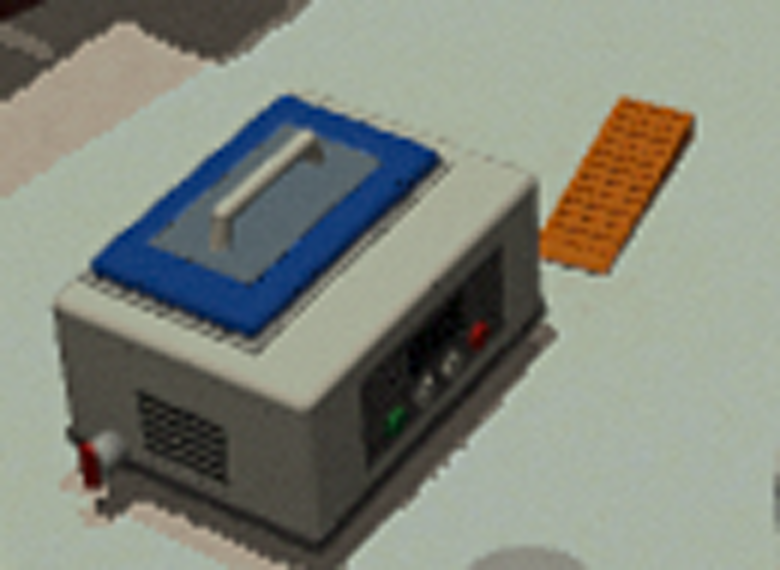

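The top crop shows the lid corners at crop (375,210), (617,143), (667,295), (420,362), and the deck corner above the worn foot at (323,153). The scene crop shows that same deck corner at about (537,180) and the wedge's thin edge at (540,240)–(608,270). I'll triangulate these and cross-check.

Run:
```python
from h import *
T=lambda x,y:(220+(x+.5)/4.5-.5,140+(y+.5)/4.5-.5)
S=lambda x,y:(155+(x+.5)/6-.5,170+(y+.5)/6-.5)
P={}
for k,a,b in(("deck++",(323,153),(537,182)),("deck+-",(630,68),(305,410)),("lid++",(375,210),(440,160)),("lid+-",(617,143),(248,333)),("lid-+",(420,362),(288,97)),("lid--",(667,295),(93,270)),
 ("tipA",(216,207),(608,272)),("tipB",(243,266),(540,240)),("tailA",(37,284),(693,115)),("tailB",(65,347),(622,98))):
    p,e=tri(T(*a),S(*b)); P[k]=p; print(k,p.round(4),"gap",round(e*1e3,1))
L=[plane("top",T(*a),.126)[:2] for a in((375,210),(617,143),(420,362),(667,295))]
d=L[0]-L[1]+L[2]-L[3]; yaw=np.arctan2(-d[0],d[1]); c=np.mean(L,0); Rm=np.array([[np.cos(yaw),-np.sin(yaw)],[np.sin(yaw),np.cos(yaw)]])
o=c-Rm@[-.018,0]; print("yaw",yaw,"origin",o,"foot",o+Rm@[.055,.08], "lid sides",np.linalg.norm(L[0]-L[1]),np.linalg.norm(L[0]-L[2]))
for n,a in(("++",(321,153)),("+-",(632,67)),("-+",(385,388))):
    print("deck",n,plane("top",T(*a),.114).round(4),"local",(Rm.T@(plane("top",T(*a),.114)[:2]-o)).round(4))
tip=(plane("top",T(216,207),.002)+plane("top",T(243,266),.002))/2; tail=(plane("top",T(37,284),.0177)+plane("top",T(65,347),.0177))/2
print("tip",tip,"tail",tail,"len",np.linalg.norm((tip-tail)[:2]),"wyaw",np.arctan2(-(tail-tip)[0],(tail-tip)[1]))
print("tip,tail in cleaner",Rm.T@(tip[:2]-o),Rm.T@(tail[:2]-o))
```

```text
deck++ [ 0.5435 -0.0359  0.1075] gap 2.0
deck+- [ 0.5969 -0.2238  0.1091] gap 1.7
lid++ [ 0.507  -0.0668  0.1175] gap 1.2
lid+- [ 0.5476 -0.2146  0.1184] gap 2.6
lid-+ [ 0.4161 -0.092   0.1205] gap 3.4
lid-- [ 0.4573 -0.2408  0.1167] gap 2.6
tipA [5.235e-01 2.860e-02 1.000e-04] gap 3.0
tipB [0.4847 0.0123 0.0082] gap 7.1
tailA [0.4694 0.1455 0.015 ] gap 1.4
tailB [0.4289 0.1273 0.0143] gap 3.5
yaw 0.27517540274278246 origin [ 0.49814391 -0.14780496] foot [ 0.52933741 -0.05587039] lid sides 0.15120641595404763 0.094514873350887
deck ++ [ 0.5418 -0.035   0.114 ] local [0.0727 0.0967]
deck +- [ 0.5961 -0.2246  0.114 ] local [ 0.0734 -0.1005]
deck -+ [ 0.3996 -0.0731  0.114 ] local [-0.0745  0.0987]
tip [0.50264771 0.0184281  0.002     ] tail [0.44813981 0.13520285 0.0177    ] len 0.1288699057948552 wyaw 0.4367187588844453
tip,tail in cleaner [0.0495025  0.15875522] [0.02877485 0.28594726]
```

```bash
cat >> h.py <<'E'
def go(*targets):
    "world targets (x,y,z,yaw of tool x) -> rows from the present pose"
    s=manip.read_state(); M=R.from_rotvec(s["ee_rot"]).as_matrix(); y0=np.arctan2(M[1,0],M[0,0])
    print("t",round(s["clock"],2),"pos",s["eef_pos"].round(4),"yaw",round(y0,4),"F",s["force"].round(2),"tilt",M[:,2].round(3),"q",s["joint_positions"].round(2)[[0,5]],"open",round(s["opening"],4))
    for t in targets:
        d=M.T@(np.array(t[:3])-s["eef_pos"])/.2; r=-((t[3]-y0+np.pi)%(2*np.pi)-np.pi)/np.radians(120)
        print(t,"->",d.round(4),"roll",r.round(4))
E
python3 - <<'E'
from h import *
A=np.array([.2099,-.588,.2356,.342]);B=np.array([.4354,.162,.23,2.007])
for f in(.25,):go(tuple((A+f*(B-A)).round(4)))
E
```

```text
t 0.1 pos [ 0.2099 -0.5881  0.2356] yaw 0.3427 F [ 0.73 -0.09 -0.89] tilt [-0.     0.002 -1.   ] q [-1.35 -0.13] open 0.0874
(np.float64(0.2663), np.float64(-0.4005), np.float64(0.2342), np.float64(0.7583)) -> [ 0.5807 -0.7889  0.0082] roll -0.1984
```

Call:
move_arm([
  {"dx":0.58,"dy":-0.79,"dz":0,"roll":-0.2},
  {"dx":0.58,"dy":-0.79,"dz":0,"roll":-0.2},
  {"dx":0.58,"dy":-0.79,"dz":0,"roll":-0.2},
  {"dx":0.58,"dy":-0.79,"dz":0,"roll":-0.2},
], claw=0.65)

```text
clock: 0.6
eef_pos: [0.2669, -0.3974, 0.2358]
ee_rot: [-2.913, -1.172, -0.001]
force: [-0.3, -1.2, -0.2]
opening: 0.0551
grasp_force: 0.0
```

Call:
move_arm([
  {"dx":0.85,"dy":-0.49,"dz":0,"roll":-0.2},
  {"dx":0.85,"dy":-0.49,"dz":0,"roll":-0.2},
  {"dx":0.85,"dy":-0.49,"dz":0,"roll":-0.2},
  {"dx":0.85,"dy":-0.49,"dz":0,"roll":-0.2},
])

```text
clock: 1.1
eef_pos: [0.3224, -0.2105, 0.2366]
ee_rot: [2.606, 1.753, 0.001]
force: [-0.2, -0.4, 0.7]
opening: 0.0183
grasp_force: 0.0
```

Call:
move_arm([
  {"dx":0.97,"dy":-0.1,"dz":0,"roll":-0.2},
  {"dx":0.97,"dy":-0.1,"dz":0,"roll":-0.2},
  {"dx":0.97,"dy":-0.1,"dz":0,"roll":-0.2},
  {"dx":0.97,"dy":-0.1,"dz":0,"roll":-0.2},
])

```text
clock: 1.6
eef_pos: [0.3779, -0.0233, 0.2367]
ee_rot: [2.183, 2.259, 0.001]
force: [-0.5, -0.9, -0.1]
opening: 0.0153
grasp_force: 0.0
```

Call:
move_arm([
  {"dx":0.93,"dy":0.3,"dz":0,"roll":-0.2},
  {"dx":0.93,"dy":0.3,"dz":0,"roll":-0.2},
  {"dx":0.93,"dy":0.3,"dz":0,"roll":-0.2},
  {"dx":0.93,"dy":0.3,"dz":0,"roll":-0.2},
])

```text
clock: 2.1
eef_pos: [0.433, 0.1634, 0.2361]
ee_rot: [-1.67, -2.661, 0.001]
force: [-0.4, -0.8, 0.4]
opening: 0.0149
grasp_force: 0.0
```

Run:
```python
from h import *
go((.4354,.162,.05,2.007),(.4354,.162,.019,2.007))
```

```text
t 2.1 pos [0.433  0.1634 0.2361] yaw 2.0204 F [-0.41 -0.76  0.4 ] tilt [-0. -0. -1.] q [ 0.19 -0.26] open 0.0149
(0.4354, 0.162, 0.05, 2.007) -> [-0.0116  0.0082  0.9307] roll 0.0064
(0.4354, 0.162, 0.019, 2.007) -> [-0.0116  0.0083  1.0857] roll 0.0064
```

Call:
move_arm([
  {"dx":-0.01,"dy":0.01,"dz":0.3,"roll":0.006},
  {"dx":-0.01,"dy":0.01,"dz":0.6,"roll":0.006},
  {"dx":-0.01,"dy":0.01,"dz":0.85,"roll":0.006},
  {"dx":-0.01,"dy":0.01,"dz":0.93,"roll":0.006},
  {"dx":-0.01,"dy":0.01,"dz":0.93,"roll":0.006},
])

```text
clock: 2.72
eef_pos: [0.4345, 0.1598, 0.0503]
ee_rot: [-1.692, -2.646, 0.002]
force: [0.1, 0.0, -0.3]
opening: 0.0154
grasp_force: 0.0
```

Call:
move_arm([
  {"dz":0.08},
  {"dz":0.15},
  {"dz":0.15},
  {"dz":0.15},
])

```text
invalid input at $.series[0]: expected keys dx, dy, dz, roll
```

Run:
```python
from h import *
go((.4354,.162,.019,2.007))
i=manip.grab_frame("top");q=cv2.boxPoints(cv2.minAreaRect(biggest(mask(i,(5,120,60),(22,255,255)),(200,160,300,230))));print(q.round(1).tolist())
cv2.imwrite("pics/t1.png",cv2.resize(i[120:250,190:390],None,fx=3.5,fy=3.5))
```

```text
t 2.73 pos [0.4345 0.1598 0.0503] yaw 2.0036 F [ 0.09  0.04 -0.3 ] tilt [-0.002 -0.001 -1.   ] q [ 0.18 -0.25] open 0.0154
(0.4354, 0.162, 0.019, 2.007) -> [0.0081 0.0091 0.1565] roll -0.0016
[[233.0, 200.6999969482422], [267.20001220703125, 185.1999969482422], [273.29998779296875, 198.6999969482422], [239.10000610351562, 214.1999969482422]]
```

View pics/t1.png

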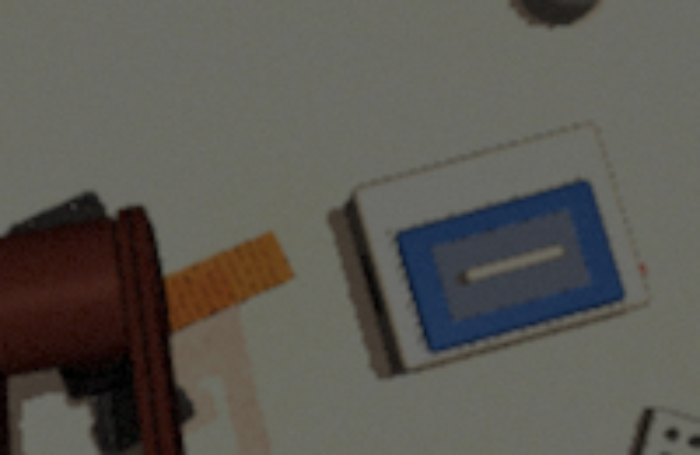

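Fingers are behind the thick end, and the wedge is undisturbed (thin edge at crop (275,233)–(293,275), unchanged). Descending now.

Call:
move_arm([
  {"dx":0.02,"dy":0.01,"dz":0.08,"roll":0},
  {"dx":0.02,"dy":0.01,"dz":0.155,"roll":0},
  {"dx":0.02,"dy":0.01,"dz":0.155,"roll":0},
  {"dx":0.02,"dy":0.01,"dz":0.155,"roll":0},
])

```text
clock: 3.28
eef_pos: [0.4343, 0.1657, 0.0196]
ee_rot: [-1.689, -2.649, 0.0]
force: [0.2, 0.7, 0.1]
opening: 0.0154
grasp_force: 0.0
```

Run:
```python
from h import *
go((.4443,.144,.019,2.007),(.4605,.109,.019,1.98),(.476,.074,.019,1.958))
```

```text
t 3.27 pos [0.4343 0.1657 0.0196] yaw 2.006 F [0.16 0.72 0.07] tilt [-0. -0. -1.] q [ 0.19 -0.24] open 0.0154
(0.4443, 0.144, 0.019, 2.007) -> [-0.1195 -0.0005  0.0027] roll -0.0005
(0.4605, 0.109, 0.019, 1.98) -> [-0.3124 -0.0009  0.0027] roll 0.0124
(0.476, 0.074, 0.019, 1.958) -> [-0.5037 -0.0044  0.0027] roll 0.0229
```

Call:
move_arm([
  {"dx":-0.06,"dy":0,"dz":0,"roll":0},
  {"dx":-0.1,"dy":0,"dz":0,"roll":0},
  {"dx":-0.12,"dy":0,"dz":0,"roll":0},
  {"dx":-0.145,"dy":0,"dz":0,"roll":0.002},
  {"dx":-0.17,"dy":0,"dz":0,"roll":0.004},
  {"dx":-0.195,"dy":0,"dz":0,"roll":0.006},
  {"dx":-0.22,"dy":0,"dz":0,"roll":0.008},
  {"dx":-0.25,"dy":-0.001,"dz":0,"roll":0.009},
  {"dx":-0.28,"dy":-0.001,"dz":0,"roll":0.011},
  {"dx":-0.31,"dy":-0.001,"dz":0,"roll":0.012},
  {"dx":-0.31,"dy":-0.001,"dz":0,"roll":0.012},
])

```text
clock: 4.65
eef_pos: [0.4606, 0.1088, 0.0195]
ee_rot: [1.724, 2.626, -0.0]
force: [0.6, -0.5, 0.6]
opening: 0.0151
grasp_force: 0.0
```

Run:
```python
from h import *
go((.476,.074,.019,1.958))
i=manip.grab_frame("top");q=cv2.boxPoints(cv2.minAreaRect(biggest(mask(i,(5,120,60),(22,255,255)),(200,160,300,230))))
print(q.round(1).tolist(),[plane("top",p,.003).round(4).tolist() for p in q])
cv2.imwrite("pics/t2.png",cv2.resize(i[120:250,190:390],None,fx=3.5,fy=3.5))
```

```text
t 4.65 pos [0.4606 0.1088 0.0195] yaw 1.9799 F [ 0.63 -0.52  0.63] tilt [ 0. -0. -1.] q [ 0.07 -0.34] open 0.0151
(0.476, 0.074, 0.019, 1.958) -> [-0.1904  0.0015  0.0028] roll 0.0105
[[255.8000030517578, 191.3000030517578], [280.3999938964844, 180.39999389648438], [286.3999938964844, 193.89999389648438], [261.79998779296875, 204.89999389648438]] [[0.5048, 0.0627, 0.003], [0.5382, -0.0107, 0.003], [0.4975, -0.0287, 0.003], [0.4643, 0.0444, 0.003]]
```

View pics/t2.png

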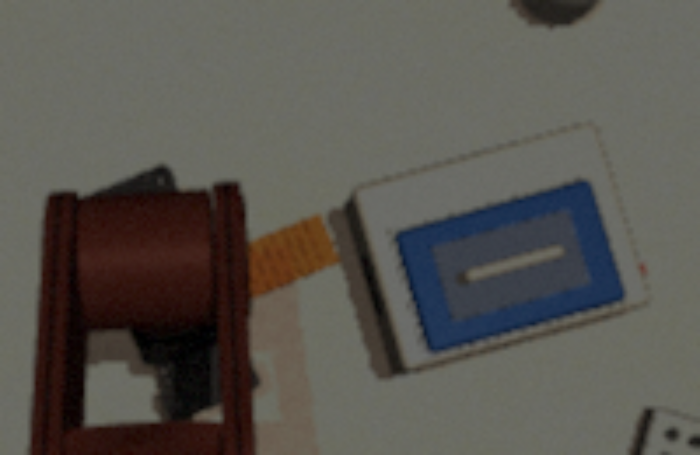

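The thin edge midpoint is at world (0.518,−0.020), about 4 mm off line laterally and converging on the foot. I'll continue to just under the foot, then move in fine steps while watching force.

Call:
move_arm([
  {"dx":-0.03,"dy":0,"dz":0.003,"roll":0.003},
  {"dx":-0.06,"dy":0,"dz":0.003,"roll":0.005},
  {"dx":-0.09,"dy":0,"dz":0.003,"roll":0.008},
  {"dx":-0.12,"dy":0,"dz":0.003,"roll":0.01},
  {"dx":-0.15,"dy":0,"dz":0.003,"roll":0.013},
  {"dx":-0.175,"dy":0.001,"dz":0.003,"roll":0.015},
  {"dx":-0.2,"dy":0.001,"dz":0.003,"roll":0.015},
  {"dx":-0.2,"dy":0.001,"dz":0.003,"roll":0.015},
])

```text
clock: 5.7
eef_pos: [0.4766, 0.0723, 0.019]
ee_rot: [1.765, 2.599, 0.0]
force: [-0.2, -0.5, 0.4]
opening: 0.0153
grasp_force: 0.0
```

Run:
```python
from h import *
go()
s=manip.read_state();y=R.from_rotvec(s["ee_rot"]).as_matrix()[:2,0]
tip=s["eef_pos"][:2]-.1395*y; d=np.array([.529,-.056])-tip; print("tip",tip,"past foot",d@y,"lateral",d[0]*y[1]-d[1]*y[0])
```

```text
t 5.7 pos [0.4766 0.0723 0.019 ] yaw 1.9487 F [-0.21 -0.53  0.42] tilt [ 0. -0. -1.] q [-0.01 -0.39] open 0.0153
tip [ 0.5281234  -0.05731384] past foot 0.0008976687723934746 lateral 0.0012995420714277698
```

Call:
move_arm([
  {"dx":-0.01,"dy":0,"dz":0,"roll":0},
  {"dx":-0.02,"dy":0,"dz":0,"roll":0},
  {"dx":-0.03,"dy":0,"dz":0,"roll":0},
])

```text
clock: 6.08
eef_pos: [0.4786, 0.0671, 0.0189]
ee_rot: [-1.764, -2.6, 0.0]
force: [-0.6, 0.5, -0.5]
opening: 0.0148
grasp_force: 0.1
```

Call:
move_arm([
  {"dx":-0.004,"dy":0,"dz":0,"roll":0},
  {"dx":-0.008,"dy":0,"dz":0,"roll":0},
  {"dx":-0.012,"dy":0,"dz":0,"roll":0},
])

```text
clock: 6.45
eef_pos: [0.4795, 0.0649, 0.0189]
ee_rot: [1.764, 2.6, 0.0]
force: [-0.4, 0.6, -0.3]
opening: 0.0151
grasp_force: 0.2
```

Call:
move_arm([
  {"dx":-0.004,"dy":0,"dz":0,"roll":0},
  {"dx":-0.008,"dy":0,"dz":0,"roll":0},
  {"dx":-0.012,"dy":0,"dz":0,"roll":0},
])

```text
clock: 6.82
eef_pos: [0.4804, 0.0626, 0.0189]
ee_rot: [1.764, 2.6, -0.0]
force: [0.0, -0.0, 1.1]
opening: 0.0153
grasp_force: 0.2
```

Call:
move_arm([
  {"dx":-0.004,"dy":0,"dz":0,"roll":0},
  {"dx":-0.008,"dy":0,"dz":0,"roll":0},
  {"dx":-0.012,"dy":0,"dz":0,"roll":0},
])

```text
clock: 7.2
eef_pos: [0.4814, 0.0604, 0.019]
ee_rot: [1.764, 2.599, 0.0]
force: [-0.1, 0.2, 0.6]
opening: 0.0152
grasp_force: 0.2
```

Call:
move_arm([
  {"dx":-0.004,"dy":0,"dz":0,"roll":0},
  {"dx":-0.008,"dy":0,"dz":0,"roll":0},
  {"dx":-0.012,"dy":0,"dz":0,"roll":0},
])

```text
clock: 7.58
eef_pos: [0.4822, 0.0581, 0.0189]
ee_rot: [-1.764, -2.6, -0.0]
force: [-0.3, 1.0, -1.1]
opening: 0.0152
grasp_force: 0.2
```

Call:
move_arm([
  {"dx":-0.004,"dy":0,"dz":0,"roll":0},
  {"dx":-0.008,"dy":0,"dz":0,"roll":0},
  {"dx":-0.012,"dy":0,"dz":0,"roll":0},
])

```text
clock: 7.95
eef_pos: [0.4831, 0.0559, 0.019]
ee_rot: [1.764, 2.6, -0.0]
force: [0.5, 0.6, 0.3]
opening: 0.015
grasp_force: 0.2
```

Call:
move_arm([
  {"dx":-0.004,"dy":0,"dz":0,"roll":0},
  {"dx":-0.008,"dy":0,"dz":0,"roll":0},
  {"dx":-0.012,"dy":0,"dz":0,"roll":0},
])

```text
clock: 8.32
eef_pos: [0.484, 0.0537, 0.0189]
ee_rot: [1.764, 2.6, -0.0]
force: [0.4, -1.1, 0.0]
opening: 0.0151
grasp_force: 0.2
```

Call:
move_arm([
  {"dx":-0.004,"dy":0,"dz":0,"roll":0},
  {"dx":-0.008,"dy":0,"dz":0,"roll":0},
  {"dx":-0.012,"dy":0,"dz":0,"roll":0},
])

```text
clock: 8.7
eef_pos: [0.4848, 0.0515, 0.0189]
ee_rot: [-1.764, -2.599, -0.0]
force: [0.0, 0.8, 1.2]
opening: 0.0155
grasp_force: 0.5
```

Call:
move_arm([
  {"dx":-0.004,"dy":0,"dz":0,"roll":0},
  {"dx":-0.008,"dy":0,"dz":0,"roll":0},
  {"dx":-0.012,"dy":0,"dz":0,"roll":0},
])

```text
clock: 9.07
eef_pos: [0.4856, 0.0495, 0.0189]
ee_rot: [-1.764, -2.599, -0.0]
force: [-0.3, 3.1, 1.4]
opening: 0.015
grasp_force: 1.8
```

Call:
move_arm([
  {"dx":-0.004,"dy":0,"dz":0,"roll":0},
  {"dx":-0.008,"dy":0,"dz":0,"roll":0},
  {"dx":-0.012,"dy":0,"dz":0,"roll":0},
])

```text
clock: 9.45
eef_pos: [0.4864, 0.0474, 0.0189]
ee_rot: [-1.764, -2.599, -0.001]
force: [-2.7, 5.1, 3.3]
opening: 0.0152
grasp_force: 2.9
```

Contact is clear: push force rose from about 0.5 to about 5.5 N over the last 4 mm. I'll back off and raise.

Call:
move_arm([
  {"dx":0.02,"dy":0,"dz":0,"roll":0},
  {"dx":0.07,"dy":0,"dz":0,"roll":0},
  {"dx":0.12,"dy":0,"dz":0,"roll":0},
  {"dx":0.12,"dy":0,"dz":-0.2,"roll":0},
  {"dx":0.12,"dy":0,"dz":-0.5,"roll":0},
  {"dx":0.12,"dy":0,"dz":-0.8,"roll":0},
  {"dx":0.12,"dy":0,"dz":-0.9,"roll":0},
  {"dx":0.12,"dy":0,"dz":-0.9,"roll":0},
], claw=1, grip_force=5)

```text
clock: 10.45
eef_pos: [0.4789, 0.0698, 0.201]
ee_rot: [1.761, 2.597, 0.004]
force: [-0.1, 0.1, -0.4]
opening: 0.0006
grasp_force: 0.0
```

Run:
```python
from h import *
go((.529,-.056,.195,1.85),(.529,-.056,.134,1.85))
manip.grab_frame("top")
F=[]
for k in range(4): manip.grab_frame("scene"); F.append(manip.read_state()["force"])
print(np.round(F,2))
```

```text
t 10.45 pos [0.4789 0.0698 0.201 ] yaw 1.9498 F [-0.13  0.06 -0.4 ] tilt [ 0.005 -0.    -1.   ] q [-0.02 -0.4 ] open 0.0006
(0.529, -0.056, 0.195, 1.85) -> [-6.767e-01 -3.000e-04  3.130e-02] roll 0.0476
(0.529, -0.056, 0.134, 1.85) -> [-0.6761 -0.0015  0.3363] roll 0.0476
[[-0.52 -0.42  0.01]
 [-0.7   0.78  0.13]
 [-0.21  0.21 -0.02]
 [ 0.51 -0.12  0.45]]
```

Call:
move_arm([
  {"dx":-0.2,"dy":0,"dz":0.03,"roll":0.02},
  {"dx":-0.45,"dy":0,"dz":0.03,"roll":0.05},
  {"dx":-0.6,"dy":0,"dz":0.03,"roll":0.05},
  {"dx":-0.68,"dy":0,"dz":0.1,"roll":0.05},
  {"dx":-0.68,"dy":0,"dz":0.25,"roll":0.05},
  {"dx":-0.68,"dy":0,"dz":0.32,"roll":0.05},
  {"dx":-0.68,"dy":0,"dz":0.32,"roll":0.05},
])

```text
clock: 11.58
eef_pos: [0.5264, -0.0561, 0.1328]
ee_rot: [-1.894, -2.501, 0.002]
force: [-0.0, -0.4, -0.3]
opening: 0.0002
grasp_force: 0.0
```

Run:
```python
from h import *
go((.529,-.056,.128,1.85))
i=manip.grab_frame("scene");cv2.imwrite("pics/s2.png",cv2.resize(i[120:265,140:300],None,fx=4,fy=4,interpolation=cv2.INTER_CUBIC))
```

```text
t 11.57 pos [ 0.5264 -0.0561  0.1328] yaw 1.8451 F [-0.03 -0.36 -0.3 ] tilt [-0.004  0.001 -1.   ] q [-0.26 -0.53] open 0.0002
(0.529, -0.056, 0.128, 1.85) -> [-0.0031  0.0127  0.024 ] roll -0.0023
```

View pics/s2.png

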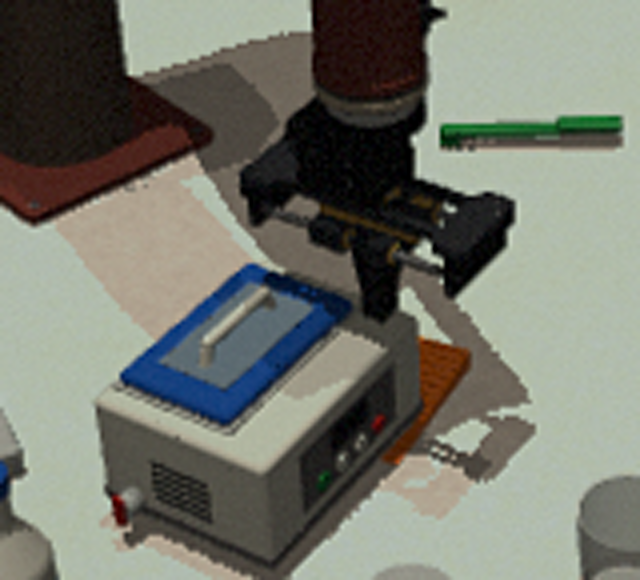

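The closed fingers stand over the corner deck at crop (380,312), clear of the lid. The wedge is under the corner. I'll lower slowly.

Call:
move_arm([
  {"dx":-0.003,"dy":0.013,"dz":0,"roll":0},
  {"dx":-0.003,"dy":0.013,"dz":0.01,"roll":0},
  {"dx":-0.003,"dy":0.013,"dz":0.018,"roll":0},
  {"dx":-0.003,"dy":0.013,"dz":0.018,"roll":0},
])

```text
clock: 12.12
eef_pos: [0.5306, -0.0569, 0.1313]
ee_rot: [-1.898, -2.504, 0.0]
force: [-0.8, 0.3, -0.4]
opening: 0.0002
grasp_force: 0.0
```

Call:
move_arm([
  {"dx":0,"dy":0,"dz":0.002,"roll":0},
  {"dx":0,"dy":0,"dz":0.004,"roll":0},
])

```text
clock: 12.38
eef_pos: [0.5307, -0.0569, 0.1305]
ee_rot: [1.898, 2.504, 0.0]
force: [0.6, -0.4, -0.1]
opening: 0.0003
grasp_force: 0.0
```

Call:
move_arm([
  {"dx":-0.002,"dy":-0.004,"dz":0.003,"roll":0},
  {"dx":-0.002,"dy":-0.007,"dz":0.006,"roll":0},
])

```text
clock: 12.62
eef_pos: [0.5294, -0.0577, 0.1293]
ee_rot: [-1.898, -2.504, 0.0]
force: [-0.0, 0.3, 0.2]
opening: 0.0005
grasp_force: 0.0
```

Call:
move_arm([
  {"dx":0,"dy":0,"dz":0.002,"roll":0},
  {"dx":0,"dy":0,"dz":0.004,"roll":0},
])

```text
clock: 12.88
eef_pos: [0.5294, -0.0577, 0.1285]
ee_rot: [1.898, 2.504, 0.0]
force: [0.5, -0.3, 0.6]
opening: 0.0003
grasp_force: 0.0
```

Call:
move_arm([
  {"dx":0,"dy":0,"dz":0.002,"roll":0},
  {"dx":0,"dy":0,"dz":0.003,"roll":0},
])

```text
clock: 13.12
eef_pos: [0.5296, -0.0577, 0.1283]
ee_rot: [1.897, 2.504, 0.0]
force: [-1.2, 0.2, 3.2]
opening: 0.0004
grasp_force: 1.8
```

Call:
move_arm([
  {"dx":0,"dy":0,"dz":0.002,"roll":0},
  {"dx":0,"dy":0,"dz":0.002,"roll":0},
])

```text
clock: 13.38
eef_pos: [0.5296, -0.0576, 0.1282]
ee_rot: [1.897, 2.503, 0.0]
force: [-2.0, 1.7, 5.1]
opening: 0.0007
grasp_force: 2.8
```

Call:
move_arm([
  {"dx":0,"dy":0,"dz":0.002,"roll":0},
  {"dx":0,"dy":0,"dz":0.002,"roll":0},
])

```text
clock: 13.62
eef_pos: [0.5297, -0.0576, 0.1281]
ee_rot: [1.897, 2.503, 0.001]
force: [-2.7, 1.0, 7.5]
opening: 0.0004
grasp_force: 3.8
```

Call:
move_arm([
  {"dx":0,"dy":0,"dz":0.0025,"roll":0},
  {"dx":0,"dy":0,"dz":0.0025,"roll":0},
  {"dx":0,"dy":0,"dz":0.0025,"roll":0},
  {"dx":0,"dy":0,"dz":0.0025,"roll":0},
])

```text
clock: 14.12
eef_pos: [0.5298, -0.0576, 0.1281]
ee_rot: [1.897, 2.503, 0.001]
force: [-4.4, 1.7, 11.2]
opening: 0.0004
grasp_force: 5.1
```

Call:
move_arm([
  {"dx":0,"dy":0,"dz":0,"roll":0},
  {"dx":0,"dy":0,"dz":0,"roll":0},
  {"dx":0,"dy":0,"dz":0,"roll":0},
  {"dx":0,"dy":0,"dz":0,"roll":0},
])

```text
clock: 14.62
eef_pos: [0.5298, -0.0576, 0.1281]
ee_rot: [1.897, 2.503, 0.001]
force: [-3.7, 1.2, 10.6]
opening: 0.0005
grasp_force: 5.1
```

The corner holds: about 11 N pressed, and the deck stays at 0.1141 m. I'll let go and retreat.

Call:
move_arm([
  {"dx":0,"dy":0,"dz":-0.008,"roll":0},
  {"dx":0,"dy":0,"dz":-0.05,"roll":0},
  {"dx":0,"dy":0,"dz":-0.3,"roll":0},
  {"dx":0,"dy":0,"dz":-0.55,"roll":0},
  {"dx":0.3,"dy":0,"dz":-0.6,"roll":0},
  {"dx":0.6,"dy":0,"dz":-0.6,"roll":0},
  {"dx":0.9,"dy":0,"dz":-0.6,"roll":0},
  {"dx":1,"dy":0,"dz":-0.6,"roll":0},
  {"dx":1,"dy":0,"dz":-0.6,"roll":0},
])

```text
clock: 15.75
eef_pos: [0.4749, 0.1362, 0.2469]
ee_rot: [1.894, 2.506, 0.0]
force: [0.0, 0.4, 0.2]
opening: 0.0008
grasp_force: 0.0
```

Run:
```python
from h import *
go()
i=manip.grab_frame("top");q=cv2.boxPoints(cv2.minAreaRect(biggest(mask(i,(100,120,40),(125,255,255)),(285,150,385,230))));print("lid",q.round(1).tolist())
j=manip.grab_frame("scene")
a=cv2.resize(i[120:250,200:390],(570,390));b=cv2.resize(j[160:265,155:285],(482,390));b=b[:, :220+262]
cv2.imwrite("pics/f.png",cv2.resize(np.hstack([a,b]),(800,297)))
```

```text
t 15.75 pos [0.4749 0.1362 0.2469] yaw 1.8474 F [0.03 0.37 0.22] tilt [ 0.  0. -1.] q [ 0.12 -0.16] open 0.0008
lid [[302.70001220703125, 186.5], [358.3999938964844, 171.0], [367.8999938964844, 205.10000610351562], [312.20001220703125, 220.60000610351562]]
```

View pics/f.png

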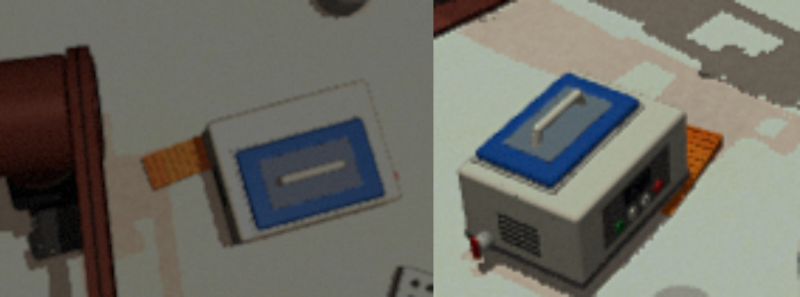

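The picture shows the wedge under the worn corner at (175,165). The cleaner hasn't moved: the lid corners are within 0.3 px of the start. The arm touches nothing, so I'm handing in.

```bash
python3 -c "
from workcell import manip
print(manip.hand_in())"
```

```text
the job is handed in; nothing more can be done
None
```

The wedge is pushed in under the worn foot and the corner held firm under a press of about 11 N; the cleaner stayed in place, the arm is clear of everything, and the job is handed in (the judging result was not shown).

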